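Find and replace the dead ejection rubber in a strap-end cutting die

TASK

One of the three ejection rubbers in the strap cutting die has gone dead: squeeze them down one at a time with the fingers until level with the knife edges (about 4 mm, never more than 7) and feel for the one that barely pushes back. Pull that one out and leave it in the scrap tray, then seat the fresh rubber fully home and upright in the pocket it came from. Leave the sound rubbers seated, do not knock the knives, and do not disturb the tools lying around.

Things in the scene. Friction and masses are not known exactly. Their poses are not given: they have to be found in the camera images.
- die: strap-end cutting die, held fast to the bench: plywood board 100 (x) x 290 (y) x 18 mm, with steel knife rules 2 mm thick standing 14 mm proud of it (edges 32 mm above the bench). Two straight rules run along y, inner faces at x = -22.5 and +22.5 mm, with the three pockets between them on the centre line. Origin: centre of its underside, on the bench; z up; yaw up to 0.3 rad
- die_point (a point): the pointed end of the knife outline, at y = +130 mm on the die, at edge height. The straight rules end 40 mm short of it; a punch tube 7 mm wide, as high as the rules, stands on the centre line 18 mm short of it. A cross rule closes the other end at y = -108 mm
- pocket_1 (a point): centre of the floor of the pocket at y = -66 mm on the die; it is 34 (x) x 26 (y) mm, 10 mm deep from the board's top, with a 1.5 mm chamfer at its mouth (1 mm clearance all round a rubber); its floor is 8 mm above the bench. x, y, z as the die's
- pocket_2 (a point): centre of the floor of the pocket at y = 0 mm on the die; it is 34 (x) x 26 (y) mm, 10 mm deep from the board's top, with a 1.5 mm chamfer at its mouth (1 mm clearance all round a rubber); its floor is 8 mm above the bench. x, y, z as the die's
- pocket_3 (a point): centre of the floor of the pocket at y = 66 mm on the die; it is 34 (x) x 26 (y) mm, 10 mm deep from the board's top, with a 1.5 mm chamfer at its mouth (1 mm clearance all round a rubber); its floor is 8 mm above the bench. x, y, z as the die's
- rubber_a: one of three look-alike ejection rubbers standing in the die's pockets (which is where changes): black springy block 32 x 24 x 28 mm tall, 24 g. Its 24 mm width lies along the die's y: grip across that, fingers inside the channel. Only its top 18 mm stand out of the board. It is loose in its pocket. Origin: centre of its underside; z up, x and y as the die's
- rubber_a_top (a point): centre of the top face of rubber_a: 28 mm above its underside when free, so 4 mm above the knife edges (36 mm above the bench). Pressed, it sinks up to 9 mm under a steady spring and comes back at once: a sound rubber pushes back 2.5 N per mm (10 N at 4 mm), the dead one 0.8 N per mm (about 3 N at 4 mm). Never squeeze one more than 7 mm
- rubber_b: one of three look-alike ejection rubbers standing in the die's pockets (which is where changes): black springy block 32 x 24 x 28 mm tall, 24 g. Its 24 mm width lies along the die's y: grip across that, fingers inside the channel. Only its top 18 mm stand out of the board. It is loose in its pocket. Origin: centre of its underside; z up, x and y as the die's
- rubber_b_top (a point): centre of the top face of rubber_b: 28 mm above its underside when free, so 4 mm above the knife edges (36 mm above the bench). Pressed, it sinks up to 9 mm under a steady spring and comes back at once: a sound rubber pushes back 2.5 N per mm (10 N at 4 mm), the dead one 0.8 N per mm (about 3 N at 4 mm). Never squeeze one more than 7 mm
- rubber_c: one of three look-alike ejection rubbers standing in the die's pockets (which is where changes): black springy block 32 x 24 x 28 mm tall, 24 g. Its 24 mm width lies along the die's y: grip across that, fingers inside the channel. Only its top 18 mm stand out of the board. It is loose in its pocket. Origin: centre of its underside; z up, x and y as the die's
- rubber_c_top (a point): centre of the top face of rubber_c: 28 mm above its underside when free, so 4 mm above the knife edges (36 mm above the bench). Pressed, it sinks up to 9 mm under a steady spring and comes back at once: a sound rubber pushes back 2.5 N per mm (10 N at 4 mm), the dead one 0.8 N per mm (about 3 N at 4 mm). Never squeeze one more than 7 mm
- fresh: the fresh ejection rubber, standing loose on the bench to one side of the die, at any yaw up to 0.5 rad: same size and stiffness as a sound one (32 (x) x 24 (y) x 28 mm, about 24 g, 2.5 N per mm, at most 7 mm). Origin: centre of its underside; z up
- fresh_top (a point): centre of the top face of the fresh rubber, 28 mm above its underside when not squeezed; with the rubber home in a pocket it is 36 mm above the bench
- scrap: open bare-metal scrap tray, fixed on the bench on the other side of the die from the fresh rubber: 130 (x) x 110 (y) x 45 mm high, walls and floor 3 to 5 mm. Origin: centre of its underside
- hammer: bystander: hammer lying on the bench beyond the die, steel head 85 x 26 x 26 mm, wooden handle 210 mm along its x. Origin under the head
- punch: bystander: steel punch, 131 mm long along its x, 9 mm square, lying on the bench between the robot and the die. Origin under its middle
- paint_jar: bystander: white jar of edge paint with a black lid, 48 mm wide, 60 mm high. Origin: centre of its underside
- burnisher: bystander: turned wooden edge burnisher standing up, 34 mm wide, 92 mm high. Origin: centre of its underside
Mind the look-alikes: they are no part of the job. Leave any white look-alike of the rubber_b alone. Of the things that look like the scrap, take the one that is nearest to the robot's base at the start.

How it is judged:
On the way, in this order (a step that is already met when the one before it is completed fails the run):
1. a rubber, in its place in the die, gives 3 mm or more under the fingers at less than 6.5 N: the dead one has been felt (((z of rubber_a_top in the frame of rubber_a below 0.025 m and contact force between the fingers and rubber_a between 0.5 and 6.5 N and distance of rubber_a from where it was at the start of the episode below 0.004 m) or (z of rubber_b_top in the frame of rubber_b below 0.025 m and contact force between the fingers and rubber_b between 0.5 and 6.5 N and distance of rubber_b from where it was at the start of the episode below 0.004 m) or (z of rubber_c_top in the frame of rubber_c below 0.025 m and contact force between the fingers and rubber_c between 0.5 and 6.5 N and distance of rubber_c from where it was at the start of the episode below 0.004 m))), for 0.2 s.
2. one of the old rubbers lies released in the scrap tray (((x of rubber_a in the frame of scrap between -0.063 and 0.063 m and y of rubber_a in the frame of scrap between -0.053 and 0.053 m and height (world z) of rubber_a below 0.036 m and contact force between the fingers and rubber_a below 0.1 N and linear speed of rubber_a below 0.02 m/s) or (x of rubber_b in the frame of scrap between -0.063 and 0.063 m and y of rubber_b in the frame of scrap between -0.053 and 0.053 m and height (world z) of rubber_b below 0.036 m and contact force between the fingers and rubber_b below 0.1 N and linear speed of rubber_b below 0.02 m/s) or (x of rubber_c in the frame of scrap between -0.063 and 0.063 m and y of rubber_c in the frame of scrap between -0.053 and 0.053 m and height (world z) of rubber_c below 0.036 m and contact force between the fingers and rubber_c below 0.1 N and linear speed of rubber_c below 0.02 m/s))), for 0.2 s.
At the end, for the whole second after the job is handed in: one old rubber rests released in the scrap tray, the fresh one is in a pocket, and every pocket holds a sound, unsqueezed rubber, upright within 0.08 rad, within 3 mm of its centre and 2 mm of its floor (sound: sags under 0.09 mm by its own weight, too little to see) (((x of rubber_a in the frame of scrap between -0.063 and 0.063 m and y of rubber_a in the frame of scrap between -0.053 and 0.053 m and height (world z) of rubber_a below 0.036 m and contact force between the fingers and rubber_a below 0.1 N and linear speed of rubber_a below 0.02 m/s) or (x of rubber_b in the frame of scrap between -0.063 and 0.063 m and y of rubber_b in the frame of scrap between -0.053 and 0.053 m and height (world z) of rubber_b below 0.036 m and contact force between the fingers and rubber_b below 0.1 N and linear speed of rubber_b below 0.02 m/s) or (x of rubber_c in the frame of scrap between -0.063 and 0.063 m and y of rubber_c in the frame of scrap between -0.053 and 0.053 m and height (world z) of rubber_c below 0.036 m and contact force between the fingers and rubber_c below 0.1 N and linear speed of rubber_c below 0.02 m/s)) and ((horizontal distance between fresh and pocket_1 below 0.003 m and z of fresh in the frame of pocket_1 between -0.0015 and 0.002 m and angle between fresh's own z axis and vertical below 0.08 rad) or (horizontal distance between fresh and pocket_2 below 0.003 m and z of fresh in the frame of pocket_2 between -0.0015 and 0.002 m and angle between fresh's own z axis and vertical below 0.08 rad) or (horizontal distance between fresh and pocket_3 below 0.003 m and z of fresh in the frame of pocket_3 between -0.0015 and 0.002 m and angle between fresh's own z axis and vertical below 0.08 rad)) and linear speed of fresh below 0.02 m/s and (((horizontal distance between rubber_a and pocket_1 below 0.003 m and z of rubber_a in the frame of pocket_1 between -0.0015 and 0.002 m and angle between rubber_a's own z axis and vertical below 0.08 rad) and z of rubber_a_top in the frame of rubber_a above 0.02791 m) or ((horizontal distance between rubber_b and pocket_1 below 0.003 m and z of rubber_b in the frame of pocket_1 between -0.0015 and 0.002 m and angle between rubber_b's own z axis and vertical below 0.08 rad) and z of rubber_b_top in the frame of rubber_b above 0.02791 m) or ((horizontal distance between rubber_c and pocket_1 below 0.003 m and z of rubber_c in the frame of pocket_1 between -0.0015 and 0.002 m and angle between rubber_c's own z axis and vertical below 0.08 rad) and z of rubber_c_top in the frame of rubber_c above 0.02791 m) or ((horizontal distance between fresh and pocket_1 below 0.003 m and z of fresh in the frame of pocket_1 between -0.0015 and 0.002 m and angle between fresh's own z axis and vertical below 0.08 rad) and z of fresh_top in the frame of fresh above 0.02791 m)) and (((horizontal distance between rubber_a and pocket_2 below 0.003 m and z of rubber_a in the frame of pocket_2 between -0.0015 and 0.002 m and angle between rubber_a's own z axis and vertical below 0.08 rad) and z of rubber_a_top in the frame of rubber_a above 0.02791 m) or ((horizontal distance between rubber_b and pocket_2 below 0.003 m and z of rubber_b in the frame of pocket_2 between -0.0015 and 0.002 m and angle between rubber_b's own z axis and vertical below 0.08 rad) and z of rubber_b_top in the frame of rubber_b above 0.02791 m) or ((horizontal distance between rubber_c and pocket_2 below 0.003 m and z of rubber_c in the frame of pocket_2 between -0.0015 and 0.002 m and angle between rubber_c's own z axis and vertical below 0.08 rad) and z of rubber_c_top in the frame of rubber_c above 0.02791 m) or ((horizontal distance between fresh and pocket_2 below 0.003 m and z of fresh in the frame of pocket_2 between -0.0015 and 0.002 m and angle between fresh's own z axis and vertical below 0.08 rad) and z of fresh_top in the frame of fresh above 0.02791 m)) and (((horizontal distance between rubber_a and pocket_3 below 0.003 m and z of rubber_a in the frame of pocket_3 between -0.0015 and 0.002 m and angle between rubber_a's own z axis and vertical below 0.08 rad) and z of rubber_a_top in the frame of rubber_a above 0.02791 m) or ((horizontal distance between rubber_b and pocket_3 below 0.003 m and z of rubber_b in the frame of pocket_3 between -0.0015 and 0.002 m and angle between rubber_b's own z axis and vertical below 0.08 rad) and z of rubber_b_top in the frame of rubber_b above 0.02791 m) or ((horizontal distance between rubber_c and pocket_3 below 0.003 m and z of rubber_c in the frame of pocket_3 between -0.0015 and 0.002 m and angle between rubber_c's own z axis and vertical below 0.08 rad) and z of rubber_c_top in the frame of rubber_c above 0.02791 m) or ((horizontal distance between fresh and pocket_3 below 0.003 m and z of fresh in the frame of pocket_3 between -0.0015 and 0.002 m and angle between fresh's own z axis and vertical below 0.08 rad) and z of fresh_top in the frame of fresh above 0.02791 m))); the robot touches nothing.
It fails at once if a rubber is squeezed more than 7 mm (z of rubber_a_top in the frame of rubber_a below 0.021 m or z of rubber_b_top in the frame of rubber_b below 0.021 m or z of rubber_c_top in the frame of rubber_c below 0.021 m or z of fresh_top in the frame of fresh below 0.021 m).
It fails at once if a second old rubber is pulled more than 8 mm out of its place (distance of each of rubber_a, rubber_b from where it was at the start of the episode above 0.008 m or distance of each of rubber_b, rubber_c from where it was at the start of the episode above 0.008 m or distance of each of rubber_a, rubber_c from where it was at the start of the episode above 0.008 m).
It fails at once if the robot bears on the die board or its knives with more than 20 N (contact force between any of the arm, the fingers and die above 20 N).
It fails at once if a bystander is moved more than 20 mm (distance of any of hammer, punch, paint_jar, burnisher from where it was at the start of the episode above 0.02 m).
It also fails if it takes over 72 s, if anything falls off the work surface, if the arm or the gripper's body presses on something with over 40 N, if the wrist force passes 120 N, or if a joint passes its speed limit or range.

ROBOT

A 6-joint arm with a two-finger parallel gripper is mounted at the origin on the work surface. World frame = base frame: x ahead of the robot, y to its left, z up, the work surface at z = 0. Lengths are in m, angles in rad, forces in N, time in s.
With the tool pointing down it reaches from about 0.35 to 0.85 m from the base axis. Payload 8.1 kg.
Tool frame: the origin (TCP) lies between the finger pads; the fingertips stand 14 mm ahead of it and the grasp point (between the pads) lies 5 mm behind it (robot.tcp_to_tips is the z of the fingertips in the tool frame, in m); z points along the fingers, y is the line along which they close (so a half turn about z gives the same grasp; the last joint's range is limited). The gripper opens to 93 mm and grips with 3 to 60 N. Pads are 15 mm wide; open, the fingers measure 128 mm over their backs; the gripper's body (75 mm by 188 mm) begins 65 mm behind the grasp point.
Start: joints at [-1.25, 0.13, 1.488, -0, 1.523, -0.085], TCP at [0.237, -0.551, 0.201] pointing down, gripper open.
Joint ranges: [-2.96, 2.96], [-0.89, 2.26], [0.02, 2.5], [-1.34, 4.48], [0, 2.73], [-2.66, 2.66]. Speed limits (rad/s): [2.39, 2.39, 2.79, 3.14, 3.14, 3.14].

INTERFACE

Orientations are given as a rotation vector (axis times angle).
In Python, from plant import sensors, read_camera, robot gives the robot as it stands.
- The arm moves only by the shell command python3 -m inch [FORCE], which reads ROWS from standard input. ROWS is a JSON list of rows, 1 to 20 of them, each of 5 numbers: the finger opening in m, then dx, dy, dz in m, then a turn about the tool's z in rad; each row shifts and turns the commanded pose from where the row before left it, along the tool's axes as they then stand; what a row does not reach is not made up. A row lasts 1/10 s, in which the tool goes at most 0.05 m and 0.15 rad, less where a joint would pass 70% of its speed; a pose out of reach is approached as far as the arm can. The fingers move at their own pace and stop on an object; FORCE is the grip in N (left out, the last holds). Time passes only in rows, so rows that do not move let the fingers close. It prints the time, the measured TCP pose, the force, the opening and the grip force at its end. Input that does not fit is refused with a message, and nothing moves.
- sensors.read_state(): the state, without advancing time (a new reading comes with each control period).
- read_camera(name): name is "scene" or "side" or "wrist"; returns a dict with "image" (384x512x3 uint8, red, green, blue), "depth" (384x512 float32, m along the optical axis (not along the pixel's ray), 0 where there is no reading), "fx", "fy", "cx", "cy" (pixels), "R" (3x3) and "t" (3): a world point X has camera coordinates R X + t. Camera axes: x right, y down, z forward; pixel columns grow to the right and rows downward; lengths in m; the calibration is good to about 2 mm. A picture is of the moment at which its call begins.
- robot.close_job(): hands the job in; it is judged then, once.
The state is a dict: "t": time; "q": joint angles; "dq": joint speeds; "joint_torque": joint torques, N m; "tool_pos": TCP position; "orientation": TCP orientation; "force": force on the tool from outside, world axes, zero at the start; "wrist_torque": the same for the moment, N m; "opening": finger opening in m; "gripper_force": force on a finger pad.
Only numpy, scipy, OpenCV 4.12 (cv2) and the standard library are available. Lean on these libraries where they do the work, as an engineer would, in place of code of your own. Each camera call takes 0.05 s, during which the arm holds its last target. There are 200 camera calls.

## Working session

There is one attempt and no reset: what is moved stays moved. The work goes in short steps, Python scripts to look and compute and a shell command to move; the robot and the scene stay as the last step left them, time stands still between calls to the robot, and variables do not carry over. Pictures are saved under pics/ and viewed, at most 10 in all, crops included, and the job is handed in when it is done.

```bash
ls; mkdir -p pics
cat > h.py <<'E'
import numpy as np, cv2
from plant import sensors, read_camera, robot
from scipy.spatial.transform import Rotation as Ro
def world(c):
    """per-pixel world points from depth"""
    d=c["depth"];v,u=np.indices(d.shape)
    P=np.stack([(u-c["cx"])/c["fx"]*d,(v-c["cy"])/c["fy"]*d,d],-1)
    return (P-c["t"])@c["R"]
def plane(c,u,v,z):
    r=np.array([(u-c["cx"])/c["fx"],(v-c["cy"])/c["fy"],1.])@c["R"]
    o=-c["R"].T@c["t"]
    return o+r*(z-o[2])/r[2]
E
python3 - <<'E'
from h import *
for n in ("scene","side"):
    c=read_camera(n);np.savez(n+".npz",**c);cv2.imwrite(f"pics/{n}.png",c["image"][:,:,::-1])
    print(n,c["fx"],(-c["R"].T@c["t"]).round(3),c["R"][2].round(3))
s=sensors.read_state();print(s)
E
```

```text
pics
scene 485.8150162179643 [ 1.311 -0.089  1.022] [-0.599  0.131 -0.79 ]
side 379.93456933055376 [0.18  0.686 0.609] [ 0.429 -0.676 -0.599]
{'t': 0.1, 'q': array([-1.25038771e+00,  1.31116679e-01,  1.48914611e+00, -1.35517288e-05,
        1.52302224e+00, -8.53468966e-02]), 'dq': array([-0.00057554,  0.000146  , -0.00179479, -0.00096843, -0.00033454,
       -0.00038209]), 'joint_torque': array([ 1.84993034e-03, -5.61338174e+01, -4.93097162e+01,  7.70685403e-02,
        2.89735536e-02, -7.73897955e-05]), 'tool_pos': array([ 0.2367004 , -0.55074418,  0.19988718]), 'orientation': array([-3.07551620e+00, -6.32658726e-01,  3.32658753e-04]), 'force': array([-0.05651068,  0.44644663, -0.50067991]), 'wrist_torque': array([ 0.01573867, -0.03947945,  0.01769936]), 'gripper_force': 0.0, 'opening': 0.09319138421882732}
```

View pics/scene.png

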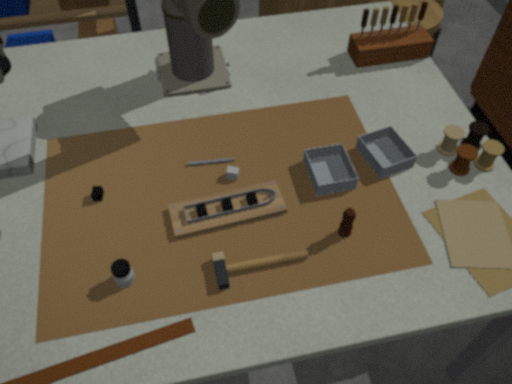

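View pics/side.png

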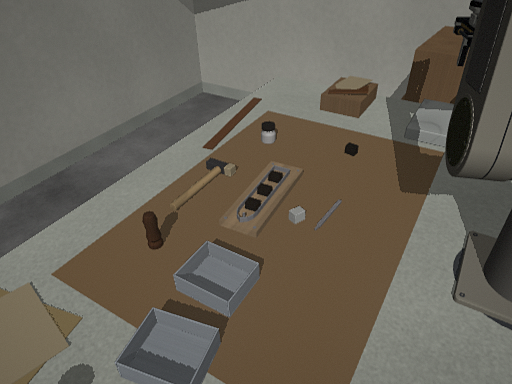

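The scene view shows the die at (227,207) with its pointed end to the right (+y), the black fresh rubber at (97,193) and a white look-alike at (232,173), which I'll leave alone. Two trays could be the scrap, at (330,170) and (386,151). I'll measure which is nearer the base.

```bash
cat > m.py <<'E'
from h import *
for n in ("scene","side"):
    c=dict(np.load(n+".npz"));P=world(c);im=c["image"];g=im.max(-1).astype(int);sat=g-im.min(-1)
    X,Y,Z=P[...,0],P[...,1],P[...,2];ok=(c["depth"]>0)
    area=ok&(X>.2)&(X<.85)&(abs(Y)<.5)
    # things >6 mm above bench
    m=(area&(Z>.008)&(Z<.12)).astype(np.uint8)
    k,l,st,ce=cv2.connectedComponentsWithStats(m)
    for i in range(1,k):
        if st[i,4]<25: continue
        q=P[l==i]; top=q[q[:,2]>q[:,2].max()-.008][:,:2].astype(np.float32)
        r=cv2.minAreaRect((top*1000))
        print(n,i,ce[i].round(0),st[i,4],"z",q[:,2].max().round(3),"top rect mm",np.round(r[0],1),np.round(r[1],1),round(r[2],1),"col",im[l==i].mean(0).round())
    # black rubbers
    m=((g<45)&area&(Z>.02)&(Z<.045)).astype(np.uint8)
    k,l,st,ce=cv2.connectedComponentsWithStats(m)
    for i in range(1,k):
        if st[i,4]<15: continue
        q=P[(l==i)];q=q[q[:,2]>q[:,2].max()-.005]
        r=cv2.minAreaRect(q[:,:2].astype(np.float32)*1000)
        print(" black",ce[i].round(1),st[i,4],q.mean(0).round(4),np.round(r[0],1),np.round(r[1],1),round(r[2],1))
E
python3 m.py
```

```text
scene 1 [ 30. 150.] 351 z 0.041 top rect mm [ 277.5 -493.8] [154.1  12.3] 0.0 col [103. 105. 101.]
scene 2 [377. 153.] 723 z 0.047 top rect mm [495.5 463.6] [136.   96.4] 10.7 col [66. 69. 71.]
scene 3 [331. 168.] 1046 z 0.048 top rect mm [522.2 300.5] [134.9 111.2] 1.0 col [69. 71. 72.]
scene 16 [233. 172.] 133 z 0.03 top rect mm [473.7  42.3] [32.7 25.6] 63.3 col [116. 116. 111.]
scene 18 [226. 208.] 3766 z 0.041 top rect mm [586.6   8.4] [ 47.5 216.2] 4.0 col [101.  87.  67.]
scene 19 [ 97. 192.] 146 z 0.03 top rect mm [ 467.8 -317.1] [24.6 33.6] 80.1 col [25. 22. 18.]
scene 20 [347. 222.] 330 z 0.093 top rect mm [712.2 280. ] [23.7 24.3] 13.0 col [44. 28. 16.]
scene 21 [250. 264.] 1180 z 0.03 top rect mm [756.8  56.5] [ 88.4 220.8] 1.6 col [91. 79. 57.]
scene 22 [122. 272.] 506 z 0.063 top rect mm [ 728.1 -261.9] [43.1 40.2] 30.8 col [51. 50. 48.]
 black [ 96.5 191.4] 83 [ 0.4712 -0.3159  0.0262] [ 470.6 -315.8] [21.  27.5] 80.1
 black [251.2 198. ] 103 [0.5799 0.0712 0.0345] [580.   71.2] [19.6 32.8] 88.3
 black [226.2 203.9] 100 [0.5873 0.0029 0.0368] [587.2   1.3] [ 9.  28.3] 
[... 892 characters left out ...]
 [126. 126. 123.]
side 8 [152. 229.] 481 z 0.093 top rect mm [706.5 280.6] [23.6 23.3] 80.7 col [51. 36. 25.]
side 11 [217. 276.] 2219 z 0.047 top rect mm [518.8 299.2] [131. 112.] 0.8 col [100. 103. 106.]
side 12 [179. 335.] 1778 z 0.048 top rect mm [491.8 464.2] [130.8  97.7] 11.2 col [92. 95. 98.]
 black [351.4 146. ] 55 [ 0.4636 -0.3157  0.0284] [ 464.  -315.7] [19.3 30.2] 78.5
 black [275.  175.9] 108 [ 0.5847 -0.0571  0.0357] [585.5 -58.3] [30.8 20.4] 4.9
 black [263.9 189. ] 126 [0.5808 0.0089 0.0358] [581.1   8.8] [21.9 31.5] 88.4
 black [252.2 203.2] 141 [0.576  0.0731 0.0357] [576.2  72.4] [31.  24.2] 6.8
 black [158.2 234.4] 32 [0.6962 0.2763 0.0417] [696.  275.6] [12.1  3.9] 89.2
```

Both views agree that the tray at scene pixel (330,170), world (0.52,0.30), is 0.60 m from the base. The other, at (386,151), is 0.68 m away, so the first is the scrap tray. Next I'll confirm it in a crop and move over pocket 2 for the wrist camera.

```bash
echo '[[0,0,0,0,0.112],[0,0,0,0,0.112],[0,0,0,0,0.111],[0,0.0256,-0.0354,0,0],[0,0.0256,-0.0354,0,0],[0,0.0256,-0.0354,0,0],[0,0.0256,-0.0354,0,0],[0,0.0256,-0.0354,0,0],[0,0.0256,-0.0354,0,0],[0,0.0256,-0.0354,0,0],[0,0.0256,-0.0354,0,0],[0,0.0256,-0.0354,0,0],[0,0.0256,-0.0354,0,0],[0,0.0256,-0.0354,0,0],[0,0.0256,-0.0354,0,0],[0,0.0256,-0.0354,0,0],[0,0.0256,-0.0354,0,0],[0,0.0256,-0.0354,0,0]]' | python3 -m inch 20
echo '[[0,0,0,0,0],[0,0,0,0,0]]' | python3 -m inch
python3 - <<'E'
from h import *
c=read_camera("wrist");np.savez("w1.npz",**c)
o=dict(np.load("scene.npz"))["image"]
a=cv2.resize(o[120:220,60:430],None,fx=2.1,fy=2.1,interpolation=cv2.INTER_CUBIC)
b=c["image"]
W=max(a.shape[1],b.shape[1]);pad=lambda i:np.pad(i,((0,0),(0,W-i.shape[1]),(0,0)))
cv2.imwrite("pics/w1.png",np.vstack([pad(a)[:210],pad(b)])[:,:,::-1])
print(c["fx"],(-c["R"].T@c["t"]).round(4),c["R"].round(3))
s=sensors.read_state();print(s["tool_pos"],s["orientation"],s["force"],s["q"],s["opening"])
E
```

```text
t: 1.9
tool_pos: [0.5828, 0.0074, 0.2004]
orientation: [-3.14, -0.111, 0.001]
force: [-0.1, -0.4, -0.4]
opening: 0.0006
gripper_force: 0.0
t: 2.1
tool_pos: [0.5821, 0.0065, 0.1999]
orientation: [3.139, 0.115, -0.003]
force: [-0.3, -0.9, 0.2]
opening: 0.0006
gripper_force: 0.0
345.17184260722985 [0.6505 0.0118 0.3837] [[ 0.072 -0.997  0.   ]
 [-0.965 -0.069  0.251]
 [-0.251 -0.018 -0.968]]
[0.58185844 0.00546819 0.20017072] [ 3.13929486e+00  1.12253313e-01 -2.23967078e-03] [-0.73569259 -1.17029193 -0.23223106] [-7.83987606e-02  8.34717027e-02  1.53970142e+00 -4.51785866e-04
  1.51980310e+00  1.42093638e+00] 0.0005210373672550335
```

View pics/w1.png

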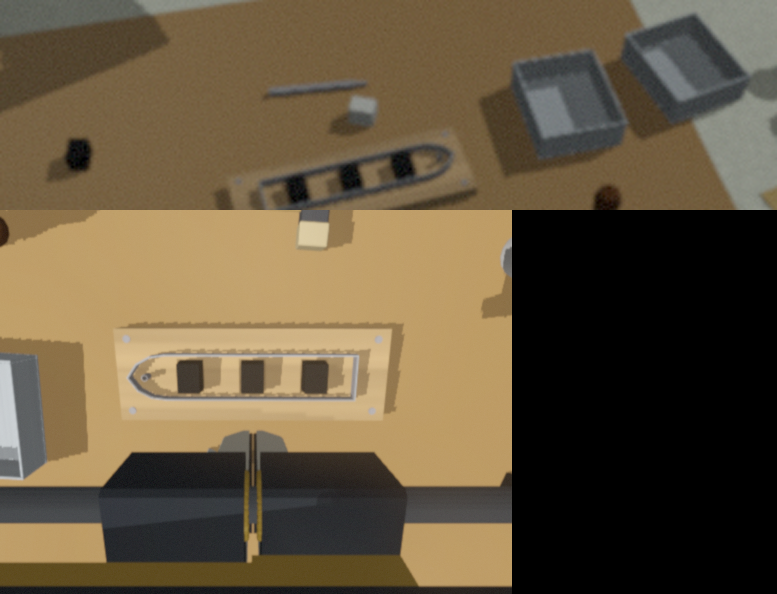

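The crop shows the chosen tray as the left one of the pair, at about (568,105), nearer the robot; the white cube is at (362,108). In the wrist view the die is centred near (250,165), with rubbers at (190,166), (252,166) and (315,166). Now I'll measure precisely.

```bash
cat > d.py <<'E'
from h import *
import sys
def tops(c,zt=.036,thr=95,roi=None):
    g=cv2.cvtColor(c["image"],cv2.COLOR_RGB2GRAY);m=(g<thr).astype(np.uint8)
    if roi: 
        k=np.zeros_like(m);k[roi[0]:roi[1],roi[2]:roi[3]]=1;m*=k
    m=cv2.morphologyEx(m,cv2.MORPH_OPEN,np.ones((7,7)))
    cs,_=cv2.findContours(m,cv2.RETR_EXTERNAL,cv2.CHAIN_APPROX_NONE);out=[]
    for q in cs:
        if cv2.contourArea(q)<150: continue
        p=np.array([plane(c,u,v,zt)[:2] for u,v in q[:,0]],np.float32)*1000
        out.append((q[:,0].mean(0),cv2.minAreaRect(p)))
    return out
if __name__=="__main__":
    c=dict(np.load("w1.npz"))
    for u,r in tops(c,roi=(145,186,160,345)): print(u.round(1),np.round(r[0],1),np.round(r[1],1),round(r[2],2))
    hsv=cv2.cvtColor(c["image"],cv2.COLOR_RGB2HSV)
    print(hsv[190,[110,128,200]],hsv[130:140,300].tolist(),hsv[[140,166],[300,252]],hsv[270,310])
    P=world(c)
    m=((P[...,2]>.012)&(P[...,2]<.06)).astype(np.uint8);m[220:]=0
    k,l,st,ce=cv2.connectedComponentsWithStats(m)
    for i in range(1,k):
        if st[i,4]<300: continue
        q=P[l==i];b=q[abs(q[:,2]-np.median(q[:,2]))<.006]
        r=cv2.minAreaRect(b[:,:2].astype(np.float32)*1000);print(ce[i].round(),np.median(q[:,2]),np.round(r[0],1),np.round(r[1],1),round(r[2],2))
    for v,u in((140,140),(166,220),(166,252),(166,190),(100,250)):print((u,v),P[v,u].round(4))
E
python3 d.py
```

```text
[314.3 166.5] [587.6 -56.1] [34.4 26.8] 4.1
[252.1 166.3] [583.6   7.5] [33.3 22.8] 4.1
[189.8 166. ] [579.   70.8] [33.3 26.6] 4.1
[[ 18 114 193]
 [ 18  92 214]
 [ 17  35 188]] [[19, 92, 206], [18, 91, 208], [19, 93, 209], [19, 92, 211], [19, 92, 211], [18, 90, 212], [19, 89, 213], [18, 90, 213], [19, 90, 212], [18, 94, 199]] [[ 18  99 181]
 [ 17  70  73]] [15 54 38]
[312.  19.] 0.02635719568303138 [728.2 -40.8] [32.8 28.6] 1.52
[252. 164.] 0.018362494213687762 [580.4   7.3] [100.6 291.1] 3.85
[ 22. 181.] 0.0307418144759272 [548.  247.4] [82.  23.2] 16.6
(140, 140) [0.5997 0.1271 0.0184]
(220, 166) [0.5779 0.0416 0.0185]
(252, 166) [0.5842 0.0075 0.0385]
(190, 166) [0.5792 0.0708 0.0361]
(250, 100) [0.6487 0.0143 0.0007]
```

```bash
echo '[[0,0,-0.002,0.03,0],[0,0,0,0.03,0],[0,0,0,0.03,0],[0,0,0,0.03,0],[0,0,0,0.025,0],[0,0,0,0,0],[0,0,0,0,0],[0,0,0,0,0]]' | python3 -m inch; python3 -c "
from h import *
s=sensors.read_state();print(s['tool_pos'],s['force'])"
echo '[[0,0,0,0.003,0],[0,0,0,0.001,0],[0,0,0,0,0],[0,0,0,0,0],[0,0,0,0,0]]' | python3 -m inch; python3 -c "
from h import *
s=sensors.read_state();print(s['tool_pos'],s['force'])"
```

```text
t: 2.95
tool_pos: [0.5835, 0.0068, 0.058]
orientation: [3.139, 0.11, 0.005]
force: [0.7, -0.3, 0.8]
opening: 0.0004
gripper_force: 0.0
[0.58349413 0.00680948 0.05802476] [ 0.7318089  -0.26809159  0.75372277]
t: 3.45
tool_pos: [0.5823, 0.0076, 0.052]
orientation: [3.14, 0.111, 0.0]
force: [-0.1, 1.4, -0.7]
opening: 0.0006
gripper_force: 0.0
[0.58227315 0.00762962 0.05197151] [-0.12888028  1.43195812 -0.66097938]
```

```bash
echo '[[0,0,0,0.002,0],[0,0,0,0.002,0],[0,0,0,0,0],[0,0,0,0,0]]' | python3 -m inch; for i in 1 2 3; do echo '[[0,0,0,0,0]]' | python3 -m inch | egrep 'pos|force: \['; done
echo '[[0,0,0,0.001,0],[0,0,0,0.001,0],[0,0,0,0,0]]' | python3 -m inch >/dev/null; for i in 1 2 3 4; do echo '[[0,0,0,0,0]]' | python3 -m inch | egrep 'pos|force: \['; done
```

```text
t: 3.85
tool_pos: [0.582, 0.0076, 0.0476]
orientation: [-3.14, -0.111, 0.001]
force: [0.7, -0.2, -1.1]
opening: 0.0001
gripper_force: 0.0
tool_pos: [0.5822, 0.0076, 0.0478]
force: [-0.7, 0.3, -0.4]
tool_pos: [0.5823, 0.0075, 0.0479]
force: [-0.9, -0.1, -0.1]
tool_pos: [0.5823, 0.0075, 0.0479]
force: [0.0, 0.4, 0.4]
tool_pos: [0.5821, 0.0076, 0.0457]
force: [0.6, 0.0, 0.7]
tool_pos: [0.5822, 0.0075, 0.0458]
force: [0.9, -0.4, -0.1]
tool_pos: [0.5822, 0.0076, 0.0459]
force: [-1.0, -0.2, -0.8]
tool_pos: [0.5822, 0.0075, 0.0459]
force: [-0.2, -0.1, -0.2]
```

Run:
```python
from h import *
print(robot.tcp_to_tips)
a=read_camera("side");b=read_camera("wrist")
A=cv2.resize(a["image"][120:250,200:320],None,fx=3.2,fy=3.2,interpolation=cv2.INTER_CUBIC)
B=b["image"]
h=max(len(A),len(B));p=lambda i:np.pad(i,((0,h-len(i)),(0,0),(0,0)))
I=np.hstack([p(A)[:, :384],p(B)[:,60:476]]);cv2.imwrite("pics/p2.png",I[:,:,::-1]);print(I.shape)
```

```text
0.014
(416, 800, 3)
```

View pics/p2.png

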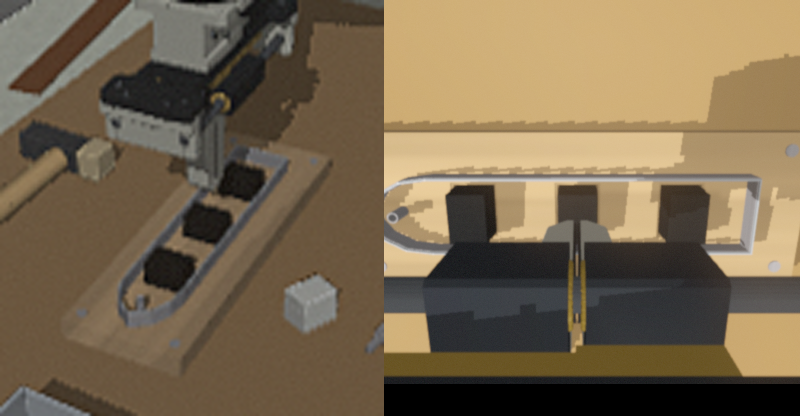

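Run:
```python
from h import *
for n in("side","wrist"):
    c=read_camera(n);P=world(c)
    s=sensors.read_state();T=s["tool_pos"]
    for dz in (.014,0.,-.02):
        q=c["R"]@(T-[0,0,dz])+c["t"];print(n,dz,(c["fx"]*q[:2]/q[2]+[c["cx"],c["cy"]]).round(1),q[2].round(3))
    pts=((265,170),(265,174),(265,178),(264,190)) if n=="side" else ((240,225),(260,225),(252,240),(253,200))
    for u,v in pts: print("   ",(u,v),P[v,u].round(4),c["image"][v,u])
    print(s["tool_pos"],s["force"])
```

```text
side 0.014 [263.5 187.7] 0.977
side 0.0 [263.5 183.3] 0.968
side -0.02 [263.4 176.8] 0.956
    (265, 170) [0.571  0.0185 0.0964] [82 83 76]
    (265, 174) [0.5734 0.0144 0.0814] [79 78 73]
    (265, 178) [0.5722 0.0167 0.0712] [88 89 83]
    (264, 190) [0.5755 0.0166 0.0328] [29 24 22]
[0.58224051 0.00755306 0.0458702 ] [-0.44813987 -0.18249434 -0.12785097]
wrist 0.014 [253.2 215.8] 0.209
wrist 0.0 [253.3 223.9] 0.195
wrist -0.02 [253.3 237.7] 0.176
    (240, 225) [0.5904 0.0147 0.0707] [122 116 107]
    (260, 225) [0.5907 0.0049 0.0696] [120 116 106]
    (252, 240) [0.5867 0.0085 0.0794] [52 47 42]
    (253, 200) [0.5934 0.0085 0.0361] [72 63 53]
[0.58222576 0.0075601  0.04586276] [-0.09418178 -0.51705107 -0.36589011]
```

Run:
```python
from h import *
c=read_camera("side");P=world(c)
for v in range(174,190): print(v,[(P[v,u].round(3).tolist(),c["image"][v,u].tolist()) for u in(262,266)])
c=read_camera("wrist");P=world(c)
for v in range(196,244,3): print(v,[(P[v,u].round(3).tolist(),c["image"][v,u].tolist()) for u in(245,253)])
```

```text
174 [([0.578, 0.022, 0.084], [123, 122, 114]), ([0.573, 0.011, 0.08], [78, 78, 71])]
175 [([0.578, 0.021, 0.081], [120, 118, 112]), ([0.572, 0.012, 0.078], [92, 91, 86])]
176 [([0.579, 0.019, 0.076], [121, 120, 114]), ([0.572, 0.013, 0.075], [95, 93, 88])]
177 [([0.578, 0.021, 0.075], [115, 115, 106]), ([0.573, 0.01, 0.07], [97, 96, 91])]
178 [([0.608, -0.028, 0.032], [97, 94, 89]), ([0.573, 0.01, 0.067], [99, 100, 94])]
179 [([0.607, -0.026, 0.03], [80, 82, 82]), ([0.607, -0.047, 0.018], [84, 80, 71])]
180 [([0.606, -0.024, 0.028], [74, 74, 77]), ([0.603, -0.041, 0.019], [78, 65, 52])]
181 [([0.606, -0.026, 0.024], [76, 75, 76]), ([0.602, -0.04, 0.017], [121, 101, 75])]
182 [([0.18, 0.686, 0.609], [84, 81, 82]), ([0.597, -0.031, 0.021], [141, 118, 91])]
183 [([0.592, -0.002, 0.037], [55, 51, 51]), ([0.597, -0.031, 0.018], [139, 117, 90])]
184 [([0.59, 0.002, 0.038], [19, 18, 13]), ([0.583, -0.006, 0.035], [85, 71, 57])]
185 [([0.589, 0.004, 0.036], [31, 26, 24]), ([0.58, -0.002, 0.035], [24, 23, 23])]
186 [([0.587, 0.006, 0.035], [29, 26, 24]), ([0.577, 0.004, 0.037], [25, 23, 17])]
[... 888 characters left out ...]
0.037], [66, 58, 49])]
220 [([0.581, 0.012, 0.037], [98, 92, 83]), ([0.581, 0.008, 0.036], [67, 62, 55])]
223 [([0.59, 0.012, 0.067], [121, 117, 106]), ([0.579, 0.007, 0.036], [63, 55, 49])]
226 [([0.59, 0.012, 0.072], [120, 115, 105]), ([0.59, 0.008, 0.069], [56, 47, 41])]
229 [([0.59, 0.012, 0.075], [121, 116, 106]), ([0.589, 0.008, 0.072], [56, 48, 41])]
232 [([0.591, 0.012, 0.08], [120, 115, 105]), ([0.589, 0.008, 0.075], [52, 44, 41])]
235 [([0.591, 0.012, 0.084], [120, 116, 107]), ([0.588, 0.008, 0.077], [53, 45, 42])]
238 [([0.59, 0.012, 0.087], [120, 115, 105]), ([0.587, 0.008, 0.077], [54, 46, 42])]
241 [([0.591, 0.012, 0.091], [110, 106, 98]), ([0.586, 0.008, 0.078], [50, 42, 40])]
```

```bash
cat > tip.py <<'E'
from h import *
T=sensors.read_state()["tool_pos"];o=[]
for n in("side","wrist"):
    c=read_camera(n);P=world(c)
    m=(c["depth"]>0)&(abs(P[...,0]-T[0])<.02)&(abs(P[...,1]-T[1])<.075)&(P[...,2]>.045)
    z=P[...,2][m];print(n,"TCP",T.round(4),"lowest seen",np.percentile(z,[.2,1,3]).round(4),m.sum())
    if n=="wrist":
        q=P[m&(P[...,2]<np.percentile(z,1)+.02)];print("  y",q[:,1].min().round(3),q[:,1].max().round(3),"x",q[:,0].max().round(3))
E
echo '[[0,0,0,-0.03,0],[0,0,0,-0.03,0],[0,0,0,-0.03,0],[0,0,0,0,0],[0,0,0,0,0]]' | python3 -m inch|grep -v ori; python3 tip.py
echo '[[0.03,0,0,0,0],[0.03,0,0,0,0],[0.03,0,0,0,0]]' | python3 -m inch|egrep "t:|ope"; python3 tip.py
echo '[[0.093,0,0,0,0],[0.093,0,0,0,0],[0.093,0,0,0,0],[0.093,0,0,0,0],[0.093,0,0,0,0]]' | python3 -m inch|egrep "t:|ope"; python3 tip.py
```

```text
t: 5.65
tool_pos: [0.5829, 0.0075, 0.1366]
force: [0.8, -0.4, -0.7]
opening: 0.0004
gripper_force: 0.0
side TCP [0.5829 0.0075 0.1366] lowest seen [0.157  0.1644 0.1746] 2295
wrist TCP [0.5829 0.0075 0.1366] lowest seen [0.1546 0.1574 0.1626] 8884
  y -0.007 0.024 x 0.592
t: 6.05
opening: 0.0204
side TCP [0.5817 0.0076 0.1349] lowest seen [0.1541 0.1598 0.1689] 2423
wrist TCP [0.5817 0.0076 0.1349] lowest seen [0.1537 0.1557 0.1604] 8261
  y -0.018 0.035 x 0.593
t: 6.65
opening: 0.0657
side TCP [0.5822 0.0076 0.1359] lowest seen [0.1552 0.1596 0.1685] 2534
wrist TCP [0.5822 0.0076 0.1359] lowest seen [0.1548 0.1573 0.1624] 15080
  y -0.041 0.058 x 0.595
```

The documented tip offset doesn't match what I see. Both cameras put the fingertips about 19–20 mm above the reported TCP, not 14 mm below it, and there was no contact force, which fits. I'll go by the observed tips and find the contact by feel.

```bash
echo '[[0,0,0,0,0],[0,0,0,0,0],[0,0,0,0.03,0],[0,0,0,0.03,0],[0,0,0,0.03,0],[0,0,0,0.02,0],[0,0,0,0,0],[0,0,0,0,0],[0,0,0,0,0]]' | python3 -m inch|grep -v ori; python3 tip.py|head -1
for i in 1 2 ; do echo '[[0,0,0,0.001,0],[0,0,0,0.001,0],[0,0,0,0,0],[0,0,0,0,0]]' | python3 -m inch |egrep 'pos|force: \['; echo '[[0,0,0,0,0]]' | python3 -m inch |egrep 'pos|force: \['; done
```

```text
t: 7.65
tool_pos: [0.5836, 0.0075, 0.0277]
force: [-0.0, -0.6, 0.3]
opening: 0.0107
gripper_force: 0.0
side TCP [0.5836 0.0075 0.0277] lowest seen [0.0497 0.0576 0.0697] 2817
tool_pos: [0.5822, 0.0076, 0.0239]
force: [-0.8, 0.6, -0.7]
tool_pos: [0.5822, 0.0076, 0.0238]
force: [-0.4, 0.3, -0.4]
tool_pos: [0.5821, 0.0076, 0.0217]
force: [0.2, -0.3, -0.1]
tool_pos: [0.5822, 0.0076, 0.0219]
force: [-0.3, -0.7, 0.0]
```

```bash
for i in 1 2 3 4; do echo '[[0,0,0,0.001,0],[0,0,0,0.0005,0],[0,0,0,0,0]]' | python3 -m inch >/dev/null; for k in 1 2; do echo '[[0,0,0,0,0]]' | python3 -m inch |egrep 'pos|force: \['; done; done
```

```text
tool_pos: [0.5821, 0.0076, 0.0203]
force: [-0.0, -0.3, 0.7]
tool_pos: [0.5822, 0.0076, 0.0203]
force: [-0.3, 0.1, 0.1]
tool_pos: [0.5821, 0.0076, 0.0188]
force: [0.7, 0.5, -0.6]
tool_pos: [0.5822, 0.0076, 0.0188]
force: [-0.1, -1.3, 0.3]
tool_pos: [0.5824, 0.0075, 0.0176]
force: [-0.2, 0.0, 2.4]
tool_pos: [0.5824, 0.0075, 0.0175]
force: [-0.5, -0.3, 3.1]
tool_pos: [0.5824, 0.0076, 0.0162]
force: [-1.8, 0.1, 5.9]
tool_pos: [0.5824, 0.0076, 0.0162]
force: [-1.7, 0.2, 5.8]
```

Middle rubber: contact at TCP z ≈ 0.0187 and a slope of about 2.4 N/mm, so it is sound. Next is pocket 1.

```bash
echo '[[0,0,0,-0.024,0],[0,0,0.033,0,0],[0,0,0.033,0,0],[0,0,0,0,0],[0,0,0,0.014,0],[0,0,0,0.006,0],[0,0,0,0,0],[0,0,0,0,0]]' | python3 -m inch|egrep 'pos|force: \['
for i in 1 2 3; do echo '[[0,0,0,0.001,0],[0,0,0,0.0005,0],[0,0,0,0,0]]' | python3 -m inch >/dev/null; for k in 1 2; do echo '[[0,0,0,0,0]]' | python3 -m inch |egrep 't:|pos|force: \['; done; done
```

```text
tool_pos: [0.5863, -0.0573, 0.0191]
force: [-0.2, -0.7, 0.7]
t: 11.95
tool_pos: [0.5869, -0.0582, 0.0185]
force: [0.2, -0.6, -0.4]
t: 12.05
tool_pos: [0.5869, -0.0583, 0.0185]
force: [0.6, 0.1, -0.4]
t: 12.45
tool_pos: [0.587, -0.0583, 0.0171]
force: [-1.0, 0.2, 3.7]
t: 12.55
tool_pos: [0.587, -0.0583, 0.0171]
force: [-0.8, 0.0, 4.1]
t: 12.95
tool_pos: [0.5871, -0.0583, 0.0158]
force: [-2.8, 0.3, 7.0]
t: 13.05
tool_pos: [0.5871, -0.0583, 0.0158]
force: [-3.6, 0.5, 7.2]
```

Pocket 1 is sound too (about 2.6 N/mm). Next, pocket 3, pressed to about 4 mm.

```bash
echo '[[0,0,0,-0.024,0],[0,0,-0.044,0,0],[0,0,-0.044,0,0],[0,0,-0.044,0,0],[0,0,0,0,0],[0,0,0,0.014,0],[0,0,0,0.0065,0],[0,0,0,0,0],[0,0,0,0,0]]' | python3 -m inch|egrep 'pos|force: \['
for i in 1 2 3; do echo '[[0,0,0,0.001,0],[0,0,0,0.0003,0],[0,0,0,0,0]]' | python3 -m inch >/dev/null; for k in 1 2; do echo '[[0,0,0,0,0]]' | python3 -m inch |egrep 't:|pos|force: \['; done; done
```

```text
tool_pos: [0.5771, 0.0722, 0.0181]
force: [-0.6, -0.1, 0.6]
t: 14.35
tool_pos: [0.5778, 0.0732, 0.0178]
force: [-0.1, -0.8, 1.0]
t: 14.45
tool_pos: [0.5777, 0.0733, 0.0178]
force: [0.2, -0.2, 1.4]
t: 14.85
tool_pos: [0.5777, 0.0734, 0.0164]
force: [0.4, -2.5, 2.1]
t: 14.95
tool_pos: [0.5777, 0.0734, 0.0164]
force: [-0.0, -0.8, 1.9]
t: 15.35
tool_pos: [0.5777, 0.0733, 0.0151]
force: [0.2, -1.3, 3.1]
t: 15.45
tool_pos: [0.5777, 0.0733, 0.0151]
force: [0.1, -2.4, 2.7]
```

Pocket 3 is dead (about 0.8 N/mm). I'll hold it briefly at 4 mm, then lift, open and grip it.

```bash
echo '[[0,0,0,0.0005,0],[0,0,0,0,0],[0,0,0,0,0],[0,0,0,0,0],[0,0,0,0,0]]' | python3 -m inch|egrep 'pos|force: \['
echo '[[0,0,0,-0.03,0],[0.036,0,0,0,0],[0.036,0,0,0,0],[0.036,0,0,0,0],[0.036,0,0,0,0],[0.036,0,0,0,0]]' | python3 -m inch 15|egrep 't:|pos|ope'
python3 - <<'E'
from h import *
c=read_camera("wrist");np.savez("w3.npz",**c);cv2.imwrite("pics/w3.png",c["image"][:,:,::-1])
E
```

```text
tool_pos: [0.5776, 0.0734, 0.0145]
force: [0.1, -2.4, 4.0]
t: 16.55
tool_pos: [0.5767, 0.0734, 0.0434]
opening: 0.0341
```

View pics/w3.png

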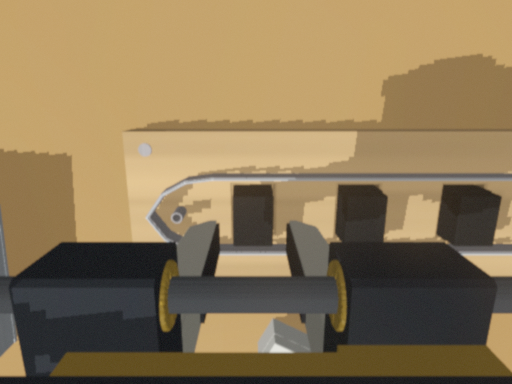

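The rubber in pocket 3 spans columns 232–273 and lies centred between the open fingers (216–290). The rules are at rows ≈178 and 249, so I'll check the channel centre in x.

Run:
```python
from h import *
c=dict(np.load("w3.npz"))
g=c["image"].astype(int);s=g.max(-1)-g.min(-1)
for u in (300,310,320,330):
    for a,b in((165,190),(238,258)):
        r=np.where(s[a:b,u]<30)[0]+a;print(u,r, [plane(c,u,v,.032)[:2].round(4).tolist() for v in ((r[0],r[-1]) if len(r) else ())])
print(sensors.read_state()["tool_pos"])
for u,v in((232,186),(273,186),(336,186),(380,186)): print(plane(c,u,v,.036).round(4))
```

```text
300 [174 175 176 177 178 179 180] [[0.6049, 0.0483], [0.6014, 0.0479]]
300 [238 239 240 241 242 243 244 245 246 247 248 249 250 251 252 253 254 255
 256 257] [[0.5654, 0.0442], [0.5529, 0.0429]]
310 [174 175 176 177 178 179 180] [[0.6053, 0.0425], [0.6018, 0.0421]]
310 [238 239 240 241 242 243 244 245 246 247 248 249 250 251 252 253 254 255
 256 257] [[0.5658, 0.0381], [0.5533, 0.0367]]
320 [174 175 176 177 178 179 180] [[0.6057, 0.0368], [0.6022, 0.0363]]
320 [238 239 240 241 242 243 244 245 246 247 248 249 250 251 252 253 254 255
 256 257] [[0.5663, 0.0321], [0.5538, 0.0306]]
330 [174 175 176 177 178 179 180] [[0.6061, 0.031], [0.6026, 0.0306]]
330 [244 245 246 247 248 249 250 251 252 253 254 255 256 257] [[0.5628, 0.0255], [0.5542, 0.0244]]
[0.57690856 0.07338251 0.04360012]
[0.5961 0.0869 0.036 ]
[0.5977 0.0636 0.036 ]
[0.6002 0.0277 0.036 ]
[0.602  0.0026 0.036 ]
```

```bash
echo '[[0.036,0.001,0,0.02,0],[0.036,0,0,0.012,0],[0.036,0,0,0.006,0],[0.036,0,0,0,0],[0.036,0,0,0,0],[0.036,0,0,0,0]]' | python3 -m inch|egrep 't:|pos|force|ope'
```

```text
t: 17.2
tool_pos: [0.5791, 0.0735, 0.0072]
force: [-0.5, -0.5, -0.1]
opening: 0.0358
gripper_force: 0.0
```

```bash
echo '[[0.018,0,0,0,0],[0.018,0,0,0,0],[0.018,0,0,0,0],[0.018,0,0,0,0],[0.018,0,0,0,0]]' | python3 -m inch 15|egrep 't:|pos|force|ope'
```

```text
t: 17.7
tool_pos: [0.579, 0.0735, 0.0069]
force: [0.3, 0.5, 3.5]
opening: 0.0238
gripper_force: 15.0
```

```bash
echo '[[0.018,0,0,-0.005,0],[0.018,0,0,-0.01,0],[0.018,0,0,-0.015,0],[0.018,0,0,-0.03,0],[0.018,0,0,-0.03,0],[0.018,0,0,0,0],[0.018,0,0,0,0]]' | python3 -m inch |egrep 't:|pos|force|ope'
python3 - <<'E'
from h import *
c=read_camera("wrist");np.savez("w4.npz",**c);cv2.imwrite("pics/w4.png",c["image"][:,:,::-1])
E
```

```text
t: 18.4
tool_pos: [0.5794, 0.0735, 0.0984]
force: [0.1, 0.2, -0.9]
opening: 0.0239
gripper_force: 15.0
```

View pics/w4.png

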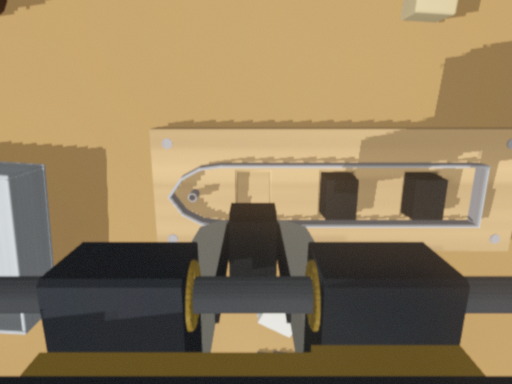

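The rubber is held and pocket 3 is empty (columns 235–270, rows 170–205). Next it goes to the scrap tray.

```bash
echo '[[0.018,-0.0072,-0.0384,0,0],[0.018,-0.0072,-0.0384,0,0],[0.018,-0.0072,-0.0384,0,0],[0.018,-0.0072,-0.0384,0,0],[0.018,-0.0072,-0.0384,0,0],[0.018,-0.0072,-0.0384,0,0],[0.018,0,0,0,0],[0.018,0,0,0.03,0],[0.018,0,0,0.03,0],[0.018,0,0,0.02,0],[0.018,0,0,0.006,0],[0.018,0,0,0,0],[0.018,0,0,0,0],[0.018,0,0,0,0]]' | python3 -m inch |egrep 't:|pos|force|ope'
echo '[[0.05,0,0,0,0],[0.05,0,0,0,0],[0.05,0,0,0,0],[0.05,0,0,0,0],[0.05,0,0,0,0],[0.05,0,0,-0.03,0],[0.05,0,0,-0.05,0],[0.05,0,0,-0.04,0],[0.05,0,0,0,0],[0.05,0,0,0,0]]' | python3 -m inch |egrep 't:|pos|force|ope'
python3 - <<'E'
from h import *
c=read_camera("wrist");s=read_camera("side")
I=np.hstack([c["image"][:300,100:500],cv2.resize(s["image"][220:320,160:290],(390,300),interpolation=cv2.INTER_CUBIC)]);cv2.imwrite("pics/w5.png",I[:,:,::-1])
E
```

```text
t: 19.85
tool_pos: [0.5204, 0.3006, 0.0121]
force: [0.5, 0.2, -0.8]
opening: 0.0237
gripper_force: 15.0
t: 20.85
tool_pos: [0.5201, 0.3007, 0.1319]
force: [-0.2, 0.2, -1.3]
opening: 0.0499
gripper_force: 0.0
```

View pics/w5.png

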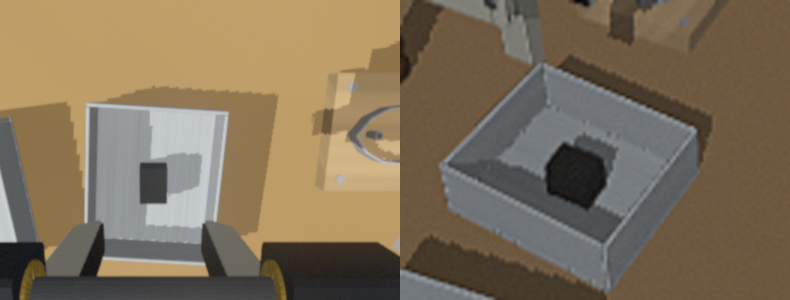

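The dead rubber stands in the scrap tray (wrist crop (153,183)). Now to the fresh one.

```bash
echo '[[0.05,-0.0065,0.0409,0,0],[0.05,-0.0065,0.0409,0,0],[0.05,-0.0065,0.0409,0,0],[0.05,-0.0065,0.0409,0,0],[0.05,-0.0065,0.0409,0,0],[0.05,-0.0065,0.0409,0,0],[0.05,-0.0065,0.0409,0,0],[0.05,-0.0065,0.0409,0,0],[0.05,-0.0065,0.0409,0,0],[0.05,-0.0065,0.0409,0,0],[0.05,-0.0065,0.0409,0,0],[0.05,-0.0065,0.0409,0,0],[0.05,-0.0065,0.0409,0,0],[0.05,-0.0065,0.0409,0,0],[0.05,-0.0065,0.0409,0,0],[0.05,0,0,0,0.125],[0.05,0,0,0,0.125],[0.05,0,0,0,0],[0.05,0,0,0,0],[0.05,0,0,0,0]]' | python3 -m inch |egrep 't:|pos|ori|ope'
python3 - <<'E'
from d import *
c=read_camera("wrist");np.savez("w6.npz",**c);cv2.imwrite("pics/w6.png",c["image"][:,:,::-1])
for t in(60,80,95):
  for u,r in tops(c,.028,t,(100,300,200,310)): print(t,u.round(1),np.round(r[0],1),np.round(r[1],1),round(r[2],2))
P=world(c);g=cv2.cvtColor(c["image"],cv2.COLOR_RGB2GRAY);T=sensors.read_state()["tool_pos"]
m=(P[...,2]>.022)&(P[...,2]<.034)&(abs(P[...,0]-T[0])<.05)&(abs(P[...,1]-T[1])<.05)
r=cv2.minAreaRect(P[m][:,:2].astype(np.float32)*1000);print(np.round(r[0],1),np.round(r[1],1),r[2],m.sum(),T)
E
```

```text
t: 22.95
tool_pos: [0.4649, -0.318, 0.1295]
orientation: [-3.129, 0.276, 0.002]
opening: 0.0501
60 [252.9 283.1] [ 369.1 -302.3] [100.5  15.4] 79.86
60 [252.6 179. ] [ 467.3 -318.1] [21.3 33.1] 79.85
80 [254.5 288. ] [ 365.4 -301.7] [101.5  22.7] 79.86
80 [305.5 244. ] [ 400.6 -354.1] [ 6.3 23.3] 82.2
80 [252.7 179.3] [ 467.2 -318.4] [22.3 34.8] 79.85
95 [254.5 288. ] [ 365.4 -301.7] [101.5  22.7] 79.86
95 [305.6 243.8] [ 400.5 -354.1] [ 6.3 25.3] 82.2
95 [252.7 179.2] [ 467.2 -318.1] [23.  34.8] 79.85
[ 464.3 -317.7] [23.3 31.5] 79.32273864746094 1027 [ 0.46513583 -0.31806717  0.12986535]
```

View pics/w6.png

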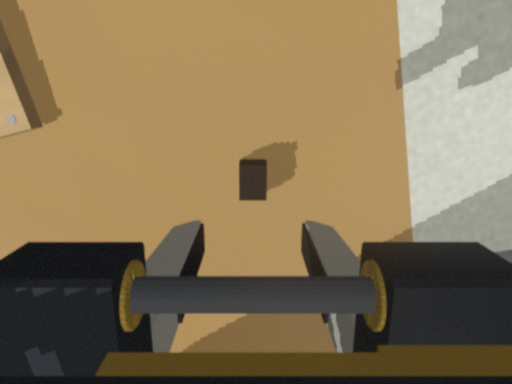

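The fresh rubber is at (252,179), centred between the fingers and aligned, so I'll descend and grip at the same relative height.

```bash
echo '[[0.045,0.001,0,0.04,0],[0.045,0,0,0.04,0],[0.045,0,0,0.03,0],[0.045,0,0,0.015,0],[0.045,0,0,0.006,0],[0.045,0,0,0,0],[0.045,0,0,0,0],[0.018,0,0,0,0],[0.018,0,0,0,0],[0.018,0,0,0,0],[0.018,0,0,0,0],[0.018,0,0,0,0],[0.018,0,0,0,0]]' | python3 -m inch 15|egrep 't:|pos|ori|ope|for'
```

```text
t: 24.3
tool_pos: [0.4666, -0.3191, -0.0002]
orientation: [3.128, -0.281, 0.001]
force: [1.1, -0.2, 2.6]
opening: 0.0238
gripper_force: 15.0
```

```bash
echo '[[0.018,0,0,-0.02,0],[0.018,0,0,-0.04,0],[0.018,0,0,-0.0385,0],[0.018,0,0,0,-0.125],[0.018,0,0,0,-0.125],[0.018,0.014,-0.0384,0,0],[0.018,0.014,-0.0384,0,0],[0.018,0.014,-0.0384,0,0],[0.018,0.014,-0.0384,0,0],[0.018,0.014,-0.0384,0,0],[0.018,0.014,-0.0384,0,0],[0.018,0.014,-0.0384,0,0],[0.018,0.014,-0.0384,0,0],[0.018,0.014,-0.0384,0,0],[0.018,0.014,-0.0384,0,0],[0.018,0,0,0,0],[0.018,0,0,0,0],[0.018,0,0,0,0],[0.018,0,0,0,0]]' | python3 -m inch|egrep 't:|pos|ori|ope|for'
python3 - <<'E'
from h import *
c=read_camera("wrist");np.savez("w7.npz",**c)
b=dict(np.load("w4.npz"))
I=np.hstack([cv2.resize(x["image"][120:300,170:370],(400,360),interpolation=cv2.INTER_CUBIC) for x in(b,c)])
cv2.imwrite("pics/w7.png",I[:,:,::-1]);print(sensors.read_state()["tool_pos"])
# far edge of held rubber's top: dark onset down the column
for x in(b,c):
    g=cv2.cvtColor(x["image"],cv2.COLOR_RGB2GRAY).astype(int)
    print([g[185:215,u].tolist() for u in (245,)], g[215,222:285:1].tolist())
E
```

```text
t: 26.2
tool_pos: [0.5784, 0.0729, 0.0977]
orientation: [3.139, 0.109, -0.001]
force: [-0.1, -0.7, -0.5]
opening: 0.024
gripper_force: 15.0
[0.57851402 0.07286774 0.09782933]
[[149, 148, 147, 148, 147, 148, 146, 148, 148, 148, 149, 149, 149, 148, 150, 148, 144, 123, 81, 60, 53, 52, 56, 54, 51, 53, 53, 49, 48, 52]] [147, 146, 147, 147, 148, 145, 136, 95, 58, 50, 50, 48, 48, 51, 49, 50, 45, 48, 50, 47, 53, 49, 50, 49, 50, 53, 51, 49, 50, 49, 51, 47, 53, 53, 51, 51, 51, 52, 51, 51, 51, 50, 50, 53, 53, 55, 53, 55, 55, 54, 53, 53, 51, 65, 105, 145, 155, 157, 155, 155, 152, 161, 181]
[[147, 146, 148, 146, 148, 148, 150, 151, 150, 148, 150, 149, 150, 150, 149, 144, 124, 81, 59, 55, 55, 56, 52, 52, 54, 54, 53, 53, 53, 50]] [145, 145, 146, 146, 145, 145, 134, 94, 58, 48, 50, 47, 48, 51, 51, 48, 51, 50, 52, 52, 50, 49, 49, 46, 47, 51, 51, 48, 51, 50, 50, 51, 53, 50, 51, 55, 51, 51, 51, 53, 50, 52, 51, 53, 55, 52, 54, 49, 55, 52, 53, 53, 52, 62, 99, 136, 144, 144, 147, 143, 146, 148, 156]
```

View pics/w7.png

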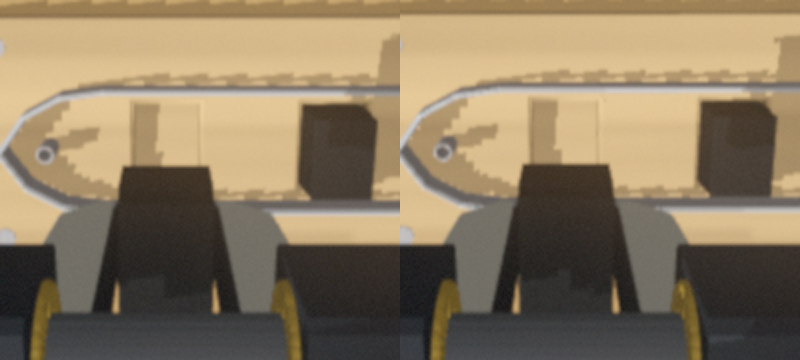

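Run:
```python
from h import *
for f in("w4","w7"):
    c=dict(np.load(f+".npz"));g=cv2.GaussianBlur(cv2.cvtColor(c["image"],cv2.COLOR_RGB2GRAY),(1,3),0).astype(int)
    print(f,g[190,228:280].tolist());print(g[160:178,262].tolist())
    zt=.0984 if f=="w4" else .0978
    L,R=[plane(c,u,210,zt+.029)[:2] for u in(229,276)] if 0 else [plane(c,u,215,zt+.029) for u in(229.2,275.9)]
    print("held",(L+R)[:2]/2,np.linalg.norm(L-R), "far edge",plane(c,252,202.6 if f=="w4" else 201.7,zt+.029)[:2])
    o=-c["R"].T@c["t"];print("cam",o)
```

```text
w4 [195, 194, 194, 194, 193, 194, 186, 164, 148, 141, 145, 147, 148, 147, 148, 147, 148, 147, 148, 154, 173, 188, 191, 192, 192, 192, 192, 192, 192, 192, 192, 191, 191, 192, 193, 192, 192, 192, 192, 192, 188, 183, 194, 196, 194, 193, 193, 193, 193, 193, 194, 193]
[160, 161, 149, 133, 134, 157, 182, 197, 201, 201, 201, 200, 195, 192, 191, 191, 192, 193]
held [0.59450111 0.07497063] 0.022079548416905497 far edge [0.6005845  0.07565197]
cam [0.64703023 0.07868163 0.28238663]
w7 [195, 195, 194, 195, 195, 188, 165, 144, 137, 145, 149, 148, 149, 148, 148, 149, 147, 149, 149, 161, 186, 192, 192, 193, 193, 193, 192, 192, 192, 192, 192, 192, 192, 192, 192, 193, 192, 192, 192, 189, 183, 190, 196, 196, 194, 194, 193, 194, 194, 195, 194, 194]
[149, 133, 128, 147, 173, 191, 198, 202, 203, 202, 198, 194, 192, 192, 192, 193, 193, 194]
held [0.59367677 0.07430315] 0.022071870735592136 far edge [0.60020349 0.07500492]
cam [0.64666972 0.07798597 0.28156913]
```

Run:
```python
from h import *
ex=np.array([np.cos(.0706),np.sin(.0706)]);ey=np.array([-ex[1],ex[0]])
for f,l,r,v,T in(("w4",235,268.7,172,(.5794,.0735)),("w7",233.7,267.9,171,(.5785,.0729))):
    c=dict(np.load(f+".npz"));z=.0984+.029
    L,R=[plane(c,u,190,.0175)[:2] for u in(l,r)];F=plane(c,252,v,.0175)[:2]
    h=[plane(c,u,215,z)[:2] for u in(229.2,275.9)];H=plane(c,252,202.6 if f=="w4" else 201.7,z)[:2]
    print(f,"pocket width",(L-R)@ey,"die-y: pocket",(L+R)@ey/2,"held",(h[0]+h[1])@ey/2,"tcp",T@ey,"| die-x: pocket far",F@ex,"held far",H@ex,"tcp",T@ex)
```

```text
w4 pocket width 0.026727184793125407 die-y: pocket 0.03338019581690779 held 0.032846945375641534 tcp 0.03244523377982619 | die-x: pocket far 0.5964052346930545 held far 0.6044249507891064 tcp 0.5831414209306114
w7 pocket width 0.027061846810381766 die-y: pocket 0.0336128105859849 held 0.032239026905360645 tcp 0.03191021569561413 | die-x: pocket far 0.5961096346405717 held far 0.6041797449470966 tcp 0.5822013381419346
```

Run:
```python
from h import *
ex=np.array([np.cos(.0706),np.sin(.0706)]);ey=np.array([-ex[1],ex[0]])
for f in("w4","w7"):
    c=dict(np.load(f+".npz"));P=world(c)
    for v in range(200,275,6): q=P[v,246:260].mean(0);print(f,v,(q[:2]@ex).round(4),q[2].round(4),end=" | ")
    print()
    q=P[170:200,255:266].reshape(-1,3);print("pocket floor z",np.median(q[:,2]), [(v,(P[v,262,:2]@ex).round(4),P[v,262,2].round(4)) for v in range(160,200,4)])
```

```text
w4 200 0.5709 0.0082 | w4 206 0.596 0.1056 | w4 212 0.5958 0.1151 | w4 218 0.5954 0.1233 | w4 224 0.5938 0.1274 | w4 230 0.5908 0.1276 | w4 236 0.5877 0.1273 | w4 242 0.5845 0.1271 | w4 248 0.5814 0.1272 | w4 254 0.5784 0.1275 | w4 260 0.5751 0.1273 | w4 266 0.5719 0.1273 | w4 272 0.5685 0.1272 | 
pocket floor z 0.008234912363547873 [(160, np.float64(0.6061), np.float64(0.0187)), (164, np.float64(0.6045), np.float64(0.0272)), (168, np.float64(0.5997), np.float64(0.0182)), (172, np.float64(0.5943), np.float64(0.0074)), (176, np.float64(0.5911), np.float64(0.0081)), (180, np.float64(0.5876), np.float64(0.0072)), (184, np.float64(0.5843), np.float64(0.0075)), (188, np.float64(0.5813), np.float64(0.0091)), (192, np.float64(0.5777), np.float64(0.0083)), (196, np.float64(0.5745), np.float64(0.0089))]
w7 200 0.5755 0.0274 | w7 206 0.5955 0.1066 | w7 212 0.5953 0.1159 | w7 218 0.5953 0.1251 | w7 224 0.5924 0.1255 | w7 230 0.5894 0.1256 | w7 236 0.5862 0.1253 | w7 242 0.5831 0.1254 | w7 248 0.5801 0.1257 | w7 254 0.5766 0.1252 | w7 260 0.5735 0.1254 | w7 266 0.5704 0.1256 | w7 272 0.5672 0.1257 | 
pocket floor z 0.008121777895327647 [(160, np.float64(0.6049), np.float64(0.0185)), (164, np.float64(0.6041), np.float64(0.0306)), (168, np.float64(0.5985), np.float64(0.0176)), (172, np.float64(0.5933), np.float64(0.0078)), (176, np.float64(0.59), np.float64(0.0079)), (180, np.float64(0.6506), np.float64(0.2816)), (184, np.float64(0.5834), np.float64(0.0084)), (188, np.float64(0.58), np.float64(0.0082)), (192, np.float64(0.5767), np.float64(0.0085)), (196, np.float64(0.5732), np.float64(0.0084))]
```

Measured from depth, the held fresh rubber is centred over the pocket within about 0.5 mm. I'll nudge −0.5 mm along tool y and lower it.

```bash
echo '[[0.018,0,-0.0005,0.03,0],[0.018,0,0,0.03,0],[0.018,0,0,0.013,0],[0.018,0,0,0.003,0],[0.018,0,0,0,0],[0.018,0,0,0,0],[0.018,0,0,0,0]]' | python3 -m inch|egrep 'pos|force'
for i in 1 2 3; do echo '[[0.018,0,0,0.002,0],[0.018,0,0,0.002,0],[0.018,0,0,0,0],[0.018,0,0,0,0]]' | python3 -m inch|egrep 't:|pos|force: \['; done
```

```text
tool_pos: [0.5801, 0.0746, 0.0237]
force: [0.1, 0.1, -0.7]
gripper_force: 15.0
t: 27.35
tool_pos: [0.5787, 0.0747, 0.0179]
force: [0.1, 0.2, -0.8]
t: 27.75
tool_pos: [0.5792, 0.0745, 0.0149]
force: [-2.1, -0.7, 8.7]
t: 28.15
tool_pos: [0.5798, 0.0737, 0.0117]
force: [-3.9, -4.5, 13.2]
```

```bash
echo '[[0.018,0.0007,0.001,0,0],[0.018,0,0,0,0],[0.018,0,0,0,0],[0.018,0,0,0,0]]' | python3 -m inch|egrep 't:|pos|force: \['; echo '[[0.018,0.0005,0.0005,0.001,0],[0.018,0,0,0,0],[0.018,0,0,0,0],[0.018,0,0,0,0]]' | python3 -m inch|egrep 't:|pos|force: \['
```

```text
t: 28.55
tool_pos: [0.5801, 0.073, 0.0115]
force: [-5.8, -3.4, 13.5]
t: 28.95
tool_pos: [0.5813, 0.0729, 0.0111]
force: [-4.2, -1.8, 13.9]
```

```bash
echo '[[0.018,0,0,-0.004,0],[0.018,-0.002,0.0003,0,0],[0.018,0,0,0,0],[0.018,0,0,0,0],[0.018,0,0,0,0]]' | python3 -m inch|egrep 't:|pos|force: \['; for i in 1 2; do echo '[[0.018,0,0,0.001,0],[0.018,0,0,0.001,0],[0.018,0,0,0,0],[0.018,0,0,0,0]]' | python3 -m inch|egrep 't:|pos|force: \['; done
```

```text
t: 29.45
tool_pos: [0.5784, 0.0729, 0.013]
force: [3.1, 0.7, 2.6]
t: 29.85
tool_pos: [0.5786, 0.0728, 0.0116]
force: [1.5, -0.3, 5.3]
t: 30.25
tool_pos: [0.579, 0.0725, 0.0108]
force: [-2.7, -1.1, 14.2]
```

Run:
```python
from h import *
ex=np.array([np.cos(.0706),np.sin(.0706)]);ey=np.array([-ex[1],ex[0]])
c=read_camera("wrist");np.savez("w8.npz",**c);P=world(c)
cv2.imwrite("pics/w8.png",cv2.resize(c["image"][120:330,130:430],(780,546),interpolation=cv2.INTER_CUBIC)[:,:,::-1])
for v in range(180,285,5):
    q=np.median(P[v,247:259],0);print(v,(q[:2]@ex).round(4),q[2].round(4),end=" | ")
```

```text
180 0.6099 0.0181 | 185 0.6071 0.0181 | 190 0.6045 0.0183 | 195 0.6047 0.0289 | 200 0.5989 0.018 | 205 0.5932 0.0085 | 210 0.5951 0.0239 | 215 0.5952 0.032 | 220 0.5952 0.0393 | 225 0.5932 0.0407 | 230 0.5908 0.0406 | 235 0.5881 0.0405 | 240 0.5858 0.0413 | 245 0.5831 0.0409 | 250 0.5805 0.0408 | 255 0.5781 0.0414 | 260 0.5753 0.0409 | 265 0.5726 0.0408 | 270 0.5699 0.041 | 275 0.5674 0.0412 | 280 0.613 0.1275 |
```

View pics/w8.png

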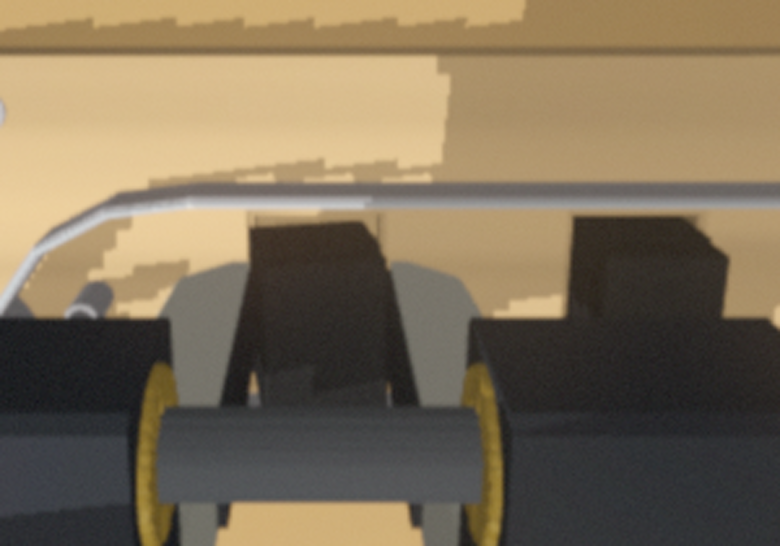

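The fresh rubber is about 5 mm short of home (top at 0.041) and leans slightly: its lower +y edge rides the pocket's +y chamfer at crop (250,228). I'll lift it clear, measure again and shift towards −y.

```bash
echo '[[0.018,0,0,-0.01,0],[0.018,0,0,-0.02,0],[0.018,0,0,0,0],[0.018,0,0,0,0],[0.018,0,0,0,0]]' | python3 -m inch|egrep 't:|pos|force|ope'
cat > f.py <<'E'
from h import *
ex=np.array([np.cos(.0706),np.sin(.0706)]);ey=np.array([-ex[1],ex[0]])
c=read_camera("wrist");np.savez("w9.npz",**c);P=world(c);T=sensors.read_state()["tool_pos"]
D=np.stack([P[...,:2]@ex,P[...,:2]@ey,P[...,2]],-1);t=np.array([T[:2]@ex,T[:2]@ey,T[2]])
g=cv2.cvtColor(c["image"],cv2.COLOR_RGB2GRAY)
m=(g<80)&(abs(D[...,1]-t[1])<.0135)&(abs(D[...,0]-t[0])<.03)
top=D[m&(abs(D[...,2]-t[2]-.029)<.006)&(D[...,0]<t[0]+.012)]
A=np.c_[top[:,:2]-t[:2],np.ones(len(top))];k=np.linalg.lstsq(A,top[:,2],rcond=None)[0];print("tcp",t.round(4),"top plane dz/dx,dz/dy,z",k.round(4),len(top))
fr=m&(D[...,0]>t[0]+.011)&(D[...,0]<t[0]+.02)
for v in range(190,236,4):
    q=D[v][fr[v]]
    if len(q)>8: print(v,"z",np.median(q[:,2]).round(4),"x",np.median(q[:,0]).round(4),"y",q[:,1].min().round(4),q[:,1].max().round(4),"mid",((q[:,1].min()+q[:,1].max())/2-t[1]).round(4))
E
python3 f.py
```

```text
t: 30.8
tool_pos: [0.5769, 0.0727, 0.0376]
force: [-0.6, -1.0, -0.5]
opening: 0.0244
gripper_force: 14.7
tcp [0.5806 0.0318 0.0375] top plane dz/dx,dz/dy,z [0.0023 0.0698 0.067 ] 2711
206 z 0.0457 x 0.5939 y 0.0224 0.0453 mid 0.002
210 z 0.0524 x 0.5938 y 0.0217 0.0449 mid 0.0015
214 z 0.0588 x 0.5938 y 0.021 0.0444 mid 0.0008
218 z 0.0642 x 0.5936 y 0.0211 0.0437 mid 0.0005
222 z 0.067 x 0.5927 y 0.0201 0.0429 mid -0.0004
```

It is tilted 0.07 rad in the grip, with its foot about 2.6 mm off centre towards +y. I'll aim the foot at the pocket centre instead, lower it, and let it stand up on release.

```bash
echo '[[0.018,0.0013,0.0018,0.008,0],[0.018,0,0,0.006,0],[0.018,0,0,0.003,0],[0.018,0,0,0,0],[0.018,0,0,0,0]]' | python3 -m inch|egrep 't:|pos|force: \['; for i in 1 2 3 4; do echo '[[0.018,0,0,0.0015,0],[0.018,0,0,0.001,0],[0.018,0,0,0,0],[0.018,0,0,0,0]]' | python3 -m inch|egrep 't:|pos|force: \['; done
```

```text
t: 31.35
tool_pos: [0.5793, 0.0711, 0.0217]
force: [-1.6, -0.0, -0.2]
t: 31.75
tool_pos: [0.5795, 0.0711, 0.0195]
force: [0.9, -0.4, 0.4]
t: 32.15
tool_pos: [0.5794, 0.0711, 0.0169]
force: [-0.3, 0.3, -0.3]
t: 32.55
tool_pos: [0.5794, 0.0711, 0.0143]
force: [-1.0, 1.1, -0.6]
t: 32.95
tool_pos: [0.5794, 0.0711, 0.0119]
force: [0.4, 0.8, -0.3]
```

```bash
for i in 1 2; do echo '[[0.018,0,0,0.001,0],[0.018,0,0,0.0005,0],[0.018,0,0,0,0],[0.018,0,0,0,0]]' | python3 -m inch|egrep 't:|pos|force: \['; done
```

```text
t: 33.35
tool_pos: [0.5794, 0.0711, 0.0104]
force: [-0.8, -0.2, 0.1]
t: 33.75
tool_pos: [0.5794, 0.0711, 0.0089]
force: [-0.3, 0.4, -0.1]
```

It is in and almost at the floor with no contact force. Releasing, then looking.

```bash
echo '[[0.034,0,0,0,0],[0.034,0,0,0,0],[0.034,0,0,0,0],[0.034,0,0,0,0],[0.034,0,0,-0.02,0],[0.034,0,0,-0.03,0],[0.034,0,0,-0.04,0],[0.034,0,0,0,0],[0.034,0,0,0,0],[0.034,0,0,0,0]]' | python3 -m inch|egrep 't:|pos|force|ope'
cat > g.py <<'E'
from h import *
ex=np.array([np.cos(.0706),np.sin(.0706)]);ey=np.array([-ex[1],ex[0]])
c=read_camera("wrist");P=world(c);D=np.stack([P[...,:2]@ex,P[...,:2]@ey,P[...,2]],-1)
g=cv2.cvtColor(c["image"],cv2.COLOR_RGB2GRAY)
for i,y in ((1,-.0994+.0),(2,-.0334),(3,.0326)):
    m=(g<95)&(abs(D[...,1]-y)<.02)&(abs(D[...,2]-.036)<.006)&(abs(D[...,0]-.58)<.03)
    if m.sum()<50: print(i,m.sum());continue
    q=D[m];A=np.c_[q[:,0]-.58,q[:,1]-y,np.ones(len(q))];k=np.linalg.lstsq(A,q[:,2],rcond=None)[0]
    lo,hi=np.percentile(q[:,:2],[1,99],axis=0);print(i,"slopes,z",k.round(4),"x",lo[0].round(4),hi[0].round(4),"y",lo[1].round(4),hi[1].round(4),len(q))
E
python3 g.py
```

```text
t: 34.75
tool_pos: [0.5786, 0.0711, 0.0977]
force: [-0.4, -0.2, -1.3]
opening: 0.0341
gripper_force: 0.0
1 slopes,z [-0.0176 -0.0608  0.0358] x 0.5637 0.5947 y -0.1099 -0.0868 1442
2 slopes,z [-0.024  -0.0357  0.0358] x 0.5638 0.5948 y -0.0445 -0.0214 1384
3 slopes,z [-0.0293  0.0002  0.036 ] x 0.5655 0.5958 y 0.022 0.0448 1302
```

The fresh rubber's top is at 0.036 m, level with the other two and upright, and its centre is within 1–2 mm. The gripper is clear, so I'll hand it in.

```bash
echo '[[0.034,0,0,-0.04,0],[0.034,0,0,0,0],[0.034,0,0,0,0]]' | python3 -m inch|egrep 't:|pos'; python3 g.py; python3 -c "
from plant import robot
print(robot.close_job())"
```

```text
t: 35.1
tool_pos: [0.5797, 0.0711, 0.1388]
1 slopes,z [-0.0146 -0.0415  0.0359] x 0.5641 0.5945 y -0.1096 -0.0868 1043
2 slopes,z [-0.0155 -0.026   0.0359] x 0.5642 0.5946 y -0.0445 -0.0215 1006
3 slopes,z [-0.0195  0.0011  0.036 ] x 0.5653 0.5957 y 0.0223 0.0446 967
the job is handed in; nothing more can be done
None
```

The job is handed in at about 35 s, with no verdict shown: the dead rubber (pocket 3, about 0.8 N/mm) is in the scrap tray nearest the base, the fresh one is seated upright in pocket 3 level with the other two, and those two sound rubbers were only pressed, never pulled.

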